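# Click the roast dial to the blue marker and press start

### The arm

A 6-joint arm with a two-finger parallel gripper is mounted at the origin on the work surface. World frame = base frame: x ahead of the robot, y to its left, z up, the work surface at z = 0. Lengths are in m, angles in rad, forces in N, time in s.
With the tool pointing down it reaches from about 0.3 to 0.875 m from the base axis. Payload 6.4 kg.
Tool frame: the origin (TCP) lies between the finger pads; the fingertips stand 22 mm ahead of it and the grasp point (between the pads) lies 3 mm ahead of it; z points along the fingers, y is the line along which they close (so a half turn about z gives the same grasp; the last joint's range is limited). The gripper opens to 85 mm and grips with 20 to 120 N. Pads are 22 mm wide; open, the fingers measure 114 mm over their backs; the gripper's body (76 mm by 85 mm) begins 54 mm behind the grasp point. The pads swing forward as they close: fully open they stand 13 mm farther back than shut.
Start: joints at [-0.206, 0.181, 1.607, -0, 1.354, -0.206], TCP at [0.575, 0, 0.253] pointing down, gripper open.
Joint ranges: [-2.99, 2.99], [-0.89, 2.07], [0.3, 2.58], [-1.14, 4.28], [0, 2.63], [-3.12, 3.12]. Speed limits (rad/s): [2.57, 2.57, 3.01, 3.14, 3.14, 3.14].

### API

Orientations are given as a rotation vector (axis times angle).
In Python, from rig import state, snapshot, camera_params, sign_off, recognise, silhouettes, mark_of gives the robot as it stands.
- The arm moves only by the tool carry_out, never from a script. Its argument "series" is a list of rows, each a list of 7 numbers: the turn, a rotation vector about the tool's x, y, z in units of 8 degrees (1.0 is 8 degrees), then the shift along the tool's x, y, z in units of 60 mm (1.0 is 60 mm), then the opening in per cent of the stroke, from 0 (shut) to 100 (fully open). A call has 1 to 10 rows; each row is the pose to reach, as a shift and turn from the pose commanded when the call began, along the tool's axes at that moment; what a row does not reach only later rows make up. A row lasts 1/8 s, in which the tool goes at most 62.5 mm and 10.7 degrees, less where a joint would pass 70% of its speed; a pose out of reach is approached as far as the arm can. A call with a gripper value outside its range is refused whole. The fingers move at their own pace and stop on an object; "newtons" is the grip in N (left out, the last holds). Time passes only in rows, so rows that repeat a pose let the fingers close. It gives the time, the measured TCP pose, the force, the opening and the grip force at its end, in the units of the state.
- state(): the state, without advancing time (a new reading comes with each control period).
- snapshot(name): name is "scene" or "side" or "wrist"; returns (picture, depth): 384x512x3 uint8, red, green, blue; 384x512 float32, m along the optical axis (not along the pixel's ray), 0 where there is no reading.
- camera_params(name): a dict with "fx", "fy", "cx", "cy" (pixels), "k1" (the pictures are not rectified: a ray, as slopes to the right and down, at radius r is drawn at 1 + k1 r^2 times it, then the intrinsics apply), "extrinsics" (4x4, takes a point from camera to world coordinates); the wrist camera has in their place "hand_eye" (4x4, takes a point from camera to tool coordinates, whose origin is the TCP and whose axes are the flange's). Camera axes: x right, y down, z forward; pixel columns grow to the right and rows downward; lengths in m; the calibration is good to about 2 mm. A picture is of the moment at which its call begins: read the wrist's pose just before it. camera_params takes no time and is no camera call.
- sign_off(): hands the job in; it is judged then, once.
Trained networks look in the newest picture that a camera, given by its name, has taken for a name from the list of things; names that differ only in an ending like _2 or _b are one class to them, and where a whole thing is asked for, a point or a joint stands for the part that bears it (a point fixed in the world has none). Each returns a list of dicts, best first, with "confidence" (0 to 1); they miss things now and then, are a little off and sometimes report something else, mostly with a low value. They report only what shows in the picture. A call takes as long as a camera call.
- recognise(camera, target): "bbox" ([left, top, right, bottom] in pixels, round what is visible of it).
- silhouettes(camera, target): "pixels" (384x512 bool, what is visible of it) and "bbox" ([left, top, right, bottom] in pixels, round what is visible of it).
- mark_of(camera, target): "location" ([column, row] in pixels: a listed point, or the origin of a listed thing).
The state is a dict: "clock": time; "qpos": joint angles; "dq": joint speeds; "tau": joint torques, N m; "ee_pos": TCP position; "tool_rot": TCP orientation; "wrist_force": force on the tool from outside, world axes, zero at the start; "moment": the same for the moment, N m; "grip_width": finger opening in m; "grasp_force": force on a finger pad.
Only numpy, scipy, OpenCV 4.12 (cv2) and the standard library are available. Lean on these libraries where they do the work, as an engineer would, in place of code of your own. Each camera call takes 0.05 s, during which the arm holds its last target. There are 200 camera calls.

### The job

On the roaster's control console, turn the big knurled dial by one click with a fingertip, so that its white pointer line rests in the stop at the blue marker (not the yellow one), then press the green start button all the way in with a fingertip and let it spring back out. Do not press start before the dial is on the blue marker and never press the red button. Nothing is to be gripped or lifted: leave the tin, dish, jars, mug, bowl and brush where they stand.

Things in the scene. Friction and masses are not known exactly. Their poses are not given: they have to be found in the camera images.
- dial (a joint): dial angle about its vertical axis (rad), positive anticlockwise seen from above. It starts in the middle stop (about 0); click stops at -1.047, -0.524, 0, 0.524, 1.047 (every 30 degrees). Let go, it springs to the nearest stop: some 15 degrees past one it snaps on to the next. The hump takes about 0.07 N m. In the middle stop the pointer looks along the console x, away from the robot side
- dial_top (a point): centre of the flat top of the dial, a black knurled disc, 110 mm diameter, 24 mm thick, too wide to pinch, 92 mm above the table. z up; a white pointer line runs along its +x to the rim. Turn it by friction: press on the top near the rim (flat to 53 mm radius) and drag round the axis, or rub the rim. Sprung: sinks from about 3 N push, 1 mm per further 1.2 N, hard stop 5 mm down
- pointer_end (a point): an imaginary point turning with the dial, 72 mm from its axis on the extension of the white pointer line: when the dial is in the stop at the blue marker it lies over that marker. Compare only horizontally
- mark_blue_c (a point): centre of the blue marker, a blue round peg 20 mm in diameter and 16 mm tall, fixed on the console 72 mm from the dial's axis, at the stop next to the middle one, either clockwise or anticlockwise. Its twin, a yellow peg, stands at the stop on the other side
- start_top (a point): centre of the top of the green start button: round, 36 mm in diameter, in a black housing on the console, pressed straight down, travel 6 mm, needs 5 N to go fully down and springs back
- start (a joint): travel of the green start button: 0 out, 0.006 m fully pressed
- stop_top (a point): centre of the top of the red stop button, same size as the start button, 90 mm from it; do not press
- stop (a joint): travel of the red stop button: 0 out, 0.006 m fully pressed
- console: grey console fixed to the table, 240 mm (its x) by 380 mm (its y), top face 60 mm above the table; origin at the centre of its underside, x pointing away from the robot's side. Dial on its right (-y) half, the two buttons one behind the other on its left (+y) edge
- tin: dull aluminium sample tin, 50 mm diameter, 50 mm tall, standing on the console behind (away from the robot) the gap between dial and buttons; loose, origin at the centre of the underside; leave it alone
- dish: small white ceramic dish, 56 mm across, 26 mm tall, on the console at the robot's side of the gap between dial and buttons; loose, origin at the centre of the underside; leave it alone
- jar: amber glass jar, 70 mm diameter, 110 mm tall, on the table left of the console; loose, origin at the centre of the underside; leave it alone
- mug: blue ceramic mug, 74 mm diameter, 90 mm tall, on the table right of the console; loose, origin at the centre of the underside; leave it alone
- bowl: steel bowl, 100 mm across, 45 mm tall, on the table right of the console; loose, origin at the centre of the underside; leave it alone
- brush: hand brush lying on the table on the robot's side of the console; loose, origin between handle and bristles, on the underside; leave it alone
- shaker: white shaker jar with orange cap, 48 mm diameter, 90 mm tall, on the table left of the console; loose, origin at the centre of the underside; leave it alone

How it is judged:
On the way, in this order (a step that is already met when the one before it is completed fails the run):
1. the dial's pointer has come to the stop at the blue marker (horizontal distance between pointer_end and mark_blue_c below 0.009 m), for 0.2 s.
2. the green start button is pressed all the way in, with the dial on the blue marker (horizontal distance between pointer_end and mark_blue_c below 0.009 m and value of joint start above 0.0045 m), for 0.02 s.
At the end, for the whole second after the job is handed in: The dial rests with its pointer at the blue marker (72 mm out, within 9 mm, about 7 degrees), both buttons are out again (less than 1.5 mm in), and every loose thing is within 20 mm of where it began (horizontal distance between pointer_end and mark_blue_c below 0.009 m and velocity of joint dial between -0.1 and 0.1 rad/s and value of joint each of start, stop below 0.0015 m and distance of each of tin, dish, jar, mug, bowl, brush, shaker from where it was at the start of the episode below 0.02 m); the robot touches nothing.
It fails at once if start was pressed (over 3 mm) while the dial was off the blue marker (not (horizontal distance between pointer_end and mark_blue_c below 0.009 m) and value of joint start above 0.003 m).
It fails at once if the red stop button was pressed (over 3 mm) (value of joint stop above 0.003 m).
It fails at once if a loose thing was lifted, carried or knocked more than 30 mm (distance of any of tin, dish, jar, mug, bowl, brush, shaker from where it was at the start of the episode above 0.03 m).
It also fails if it takes over 43 s, if anything falls off the work surface, if the arm or the gripper's body presses on something with over 40 N, if the wrist force passes 120 N, or if a joint passes its speed limit or range.

## Working session

There is one attempt and no reset: what is moved stays moved. The work goes in short steps, Python scripts to look and compute and a tool call to move; the robot and the scene stay as the last step left them, time stands still between calls to the robot, and variables do not carry over. Pictures are saved under pics/ and viewed, at most 10 in all, crops included, and the job is handed in when it is done.

Besides the shell and the picture viewer there is one more tool, called after "Emit:" as name(argument=value, ...), one argument or row to a line, values as JSON. carry_out: Moves the arm, as the interface text tells. Its arguments: {"type":"object","properties":{"series":{"type":"array","items":{"type":"array","items":{"type":"number"}}},"newtons":{"type":"number"}},"required":["series"]}

```bash
mkdir -p pics; cat > h.py <<'E'
import numpy as np,cv2
from rig import *
from scipy.spatial.transform import Rotation as R
def T(cam):
    p=camera_params(cam)
    if cam!='wrist': return p,np.array(p['extrinsics'])
    s=state();M=np.eye(4);M[:3,:3]=R.from_rotvec(s['tool_rot']).as_matrix();M[:3,3]=s['ee_pos']
    return p,M@np.array(p['hand_eye'])
def ray(cam,uv):
    p,M=T(cam);x=np.array([(uv[0]-p['cx'])/p['fx'],(uv[1]-p['cy'])/p['fy']]);s=x.copy()
    for _ in range(20): s=x/(1+p['k1']*(s@s))
    return M[:3,3],M[:3,:3]@np.array([s[0],s[1],1])
def atz(cam,uv,z):
    o,d=ray(cam,uv);return o+d*(z-o[2])/d[2]
def atd(cam,uv,dep):
    o,d=ray(cam,uv);return o+d*dep[int(round(uv[1])),int(round(uv[0]))]
def save(n,im): cv2.imwrite('pics/'+n,im[:,:,::-1])
E
python3 - <<'E'
from h import *
for c in ['scene','side','wrist']:
    im,d=snapshot(c);save(c+'0.png',im)
    for t,z in [('dial_top',.092),('mark_blue_c',.076),('start_top',None),('stop_top',None),('pointer_end',.092)]:
        m=mark_of(c,t)[:1]
        for q in m:
            uv=q['location'];print(c,t,np.round(uv,1),round(q['confidence'],2),atd(c,uv,d).round(4),None if z is None else atz(c,uv,z).round(4))
print(state())
E
cd pics; python3 -c "
import cv2,numpy as np
a=[cv2.imread(f+'0.png') for f in ['scene','side','wrist']]
cv2.imwrite('all.png',cv2.resize(np.vstack([np.hstack(a[:2]),np.hstack([a[2],a[2]*0])]),(800,600)))"
```

```text
scene dial_top [219.6 188.9] 0.81 [ 0.5752 -0.0849  0.0976] [ 0.5718 -0.0847  0.092 ]
scene mark_blue_c [205.1 216.1] 0.41 [ 0.6269 -0.1305  0.0724] [ 0.6289 -0.1304  0.076 ]
scene start_top [309.5 168.6] 0.59 [0.5548 0.1448 0.0831] None
scene stop_top [317.  195.7] 0.43 [0.6339 0.1416 0.0819] None
scene pointer_end [225.6 217.8] 0.87 [ 0.6358 -0.0833  0.0616] [ 0.6519 -0.0842  0.092 ]
side dial_top [269.5 207.6] 0.96 [ 0.5735 -0.0802  0.0918] [ 0.5734 -0.0804  0.092 ]
side mark_blue_c [304.  224.5] 0.64 [ 0.6342 -0.1261  0.0749] [ 0.6338 -0.1273  0.076 ]
side start_top [235.6 153. ] 0.61 [0.5459 0.1501 0.0818] None
side stop_top [276.2 153.3] 0.52 [0.6419 0.1307 0.0813] None
side pointer_end [303.9 213.7] 0.84 [ 0.6501 -0.0771  0.0603] [ 0.6367 -0.113   0.092 ]
wrist dial_top [255.5 245.5] 0.89 [ 0.5712 -0.0788  0.0914] [ 0.5712 -0.0785  0.092 ]
wrist mark_blue_c [296.2 265.3] 0.64 [ 0.6236 -0.1171  0.0747] [ 0.6234 -0.1162  0.076 ]
wrist start_top [232.9  31. ] 0.76 [0.5498 0.1491 0.0809] None
wrist stop_top [322.3  46.9] 0.76 [0.6377 0.1352 0.0808] None
wrist pointer_end [310.6 242.7] 0.64 [ 0.6433 -0.0919  0.0609] [ 0.6365 -0.0748  0.092 ]
{'clock': 0.9, 'qpos': array([-2.06304055e-01,  1.80757440e-01,  1.60696928e+00, -2.23665797e-05,
        1.35378031e+00, -2.06261680e-01]), 'dq': array([ 0.00037112,  0.00154435,  0.00061012, -0.00022336, -0.00078081,
        0.00042396]), 'tau': array([ 3.49888905e-04, -4.44830775e+01, -3.51685739e+01, -4.39777778e-04,
        6.17181686e-04, -1.33477306e-05]), 'ee_pos': array([5.75035839e-01, 1.04789999e-06, 2.53327282e-01]), 'tool_rot': array([2.22142406e+00, 2.22134063e+00, 4.48916889e-05]), 'wrist_force': array([ 0.1495262 , -1.20418781,  0.09161776]), 'moment': array([ 0.00887626, -0.04938689,  0.00746898]), 'grasp_force': 0.0, 'grip_width': 0.08503100643752812}
```

View pics/all.png

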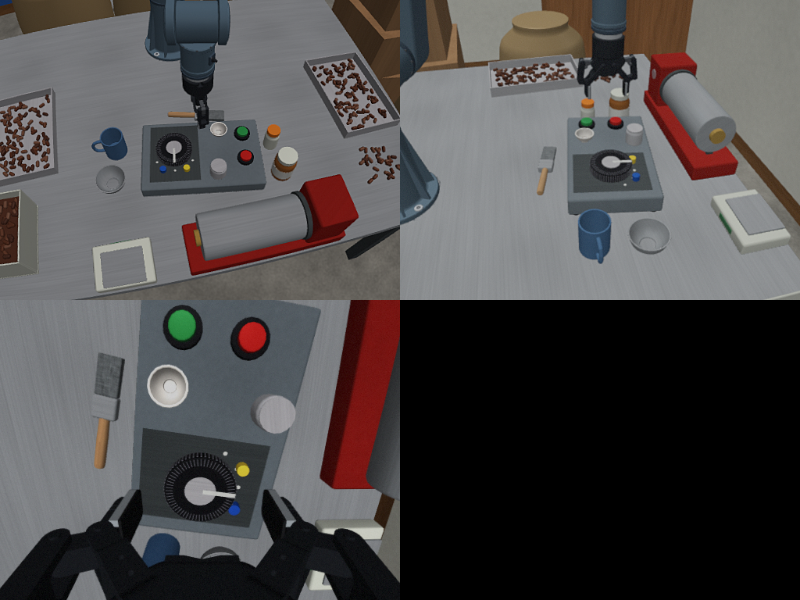

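The blue peg lies clockwise of the pointer, on the -y side. The dial centre is at about (0.572, -0.081), start at (0.549, 0.149) and stop at (0.638, 0.136). I'll shut the gripper and go above the robot-side part of the dial.

Emit:
carry_out(
  series=[
    [0,0,0,-0.8,-0.35,0.4,0],
    [0,0,0,-1.54,-0.72,0.8,0],
    [0,0,0,-1.54,-0.72,1.4,0],
    [0,0,0,-1.54,-0.72,1.9,0],
    [0,0,0,-1.54,-0.72,2.1,0],
    [0,0,0,-1.54,-0.72,2.1,0],
    [0,0,0,-1.54,-0.72,2.1,0],
    [0,0,0,-1.54,-0.72,2.1,0],
  ],
  newtons=30,
)

```text
clock: 1.9
ee_pos: [0.5327, -0.0925, 0.1286]
tool_rot: [2.219, 2.22, 0.001]
wrist_force: [0.4, -0.0, 0.6]
grip_width: 0.0001
grasp_force: 0.0
```

```bash
python3 - <<'E'
from h import *
a,_=snapshot('side');b,_=snapshot('wrist')
save('p1.png',np.hstack([cv2.resize(a[150:270,190:350],(512,384)),b]))
print(mark_of('wrist','dial_top')[:1],[atz('wrist',m['location'],.092) for m in mark_of('wrist','dial_top')[:1]])
s=state();print(s['ee_pos'],s['wrist_force'],s['clock'],s['grip_width'])
E
python3 -c "
import cv2;a=cv2.imread('pics/p1.png');cv2.imwrite('pics/p1.png',cv2.resize(a,(800,300)))"
```

```text
[{'location': [320.1, 213.1], 'confidence': 0.59}] [array([ 0.57074722, -0.0776291 ,  0.092     ])]
[ 0.53209304 -0.09242183  0.12781168] [ 0.16353885 -0.02802647  0.18085465] 2.1 0.00017652792909674615
```

View pics/p1.png

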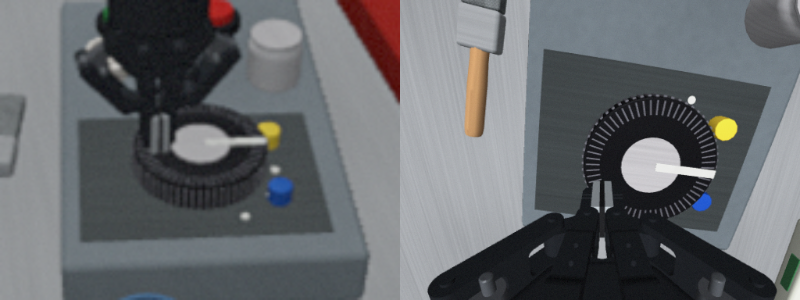

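The shut fingertips hover over the dial's robot-side rim. The pointer is still in the middle stop and the blue peg is clockwise of it. Next I press down gently.

Emit:
carry_out(
  series=[
    [0,0,0,0,0,0.15,0],
    [0,0,0,0,0,0.22,0],
    [0,0,0,0,0,0.26,0],
    [0,0,0,0,0,0.28,0],
    [0,0,0,0,0,0.28,0],
    [0,0,0,0,0,0.28,0],
  ],
)

```text
clock: 2.85
ee_pos: [0.5314, -0.0925, 0.1108]
tool_rot: [-2.221, -2.221, 0.002]
wrist_force: [-3.6, -0.1, 5.9]
grip_width: -0.0001
grasp_force: 3.3
```

Emit:
carry_out(
  series=[
    [0,0,0,0,0,0.025,0],
    [0,0,0.5,0.047,-0.011,0.025,0],
    [0,0,1,0.095,-0.02,0.025,0],
    [0,0,1.5,0.143,-0.025,0.025,0],
    [0,0,2,0.19,-0.027,0.025,0],
    [0,0,2.5,0.24,-0.025,0.025,0],
    [0,0,3,0.288,-0.02,0.025,0],
    [0,0,3.5,0.336,-0.011,0.025,0],
    [0,0,3.75,0.36,-0.006,0.025,0],
    [0,0,3.75,0.36,-0.006,0.025,0],
  ],
)

```text
clock: 4.1
ee_pos: [0.5305, -0.0704, 0.1092]
tool_rot: [-2.719, -1.57, 0.003]
wrist_force: [-5.5, 1.5, 8.5]
grip_width: 0.0005
grasp_force: 4.2
```

```bash
python3 - <<'E'
from h import *
a,_=snapshot('side');b,_=snapshot('wrist')
save('p2.png',cv2.resize(np.hstack([cv2.resize(a[150:270,190:350],(512,384)),b]),(800,300)))
s=state();print(s['ee_pos'],s['wrist_force'],s['clock'])
E
```

```text
[ 0.5305107  -0.07044146  0.10916579] [-5.47684759  1.01988625  8.6402745 ] 4.2
```

View pics/p2.png

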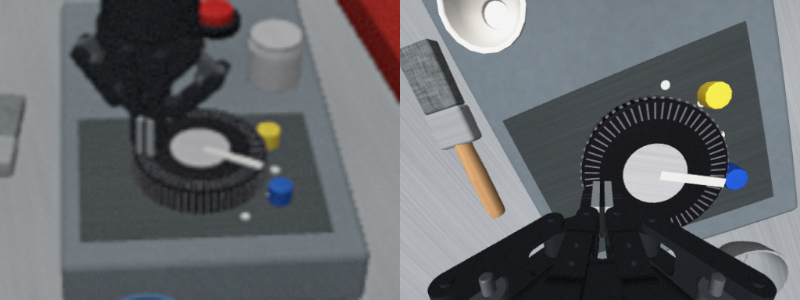

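The pointer has moved most of the way to blue, past the hump. I'll lift and let it snap.

Emit:
carry_out(
  series=[
    [0,0,0,0,0,-0.3,0],
    [0,0,0,0,0,-1,0],
    [0,0,0,0,0,-1.3,0],
    [0,0,0,0,0,-1.3,0],
  ],
)

```text
clock: 4.7
ee_pos: [0.5326, -0.0712, 0.1887]
tool_rot: [2.718, 1.569, 0.004]
wrist_force: [-0.3, -0.8, -0.8]
grip_width: 0.0001
grasp_force: 0.0
```

```bash
python3 - <<'E'
from h import *
a,_=snapshot('side');b,_=snapshot('wrist')
save('p3.png',cv2.resize(np.hstack([cv2.resize(a[150:270,190:350],(512,384)),b]),(800,300)))
s=state();print(s['ee_pos'],s['tool_rot'],s['wrist_force'],s['clock'])
for c in ['side','wrist']:
  d=0
  for t,z in [('dial_top',.092),('pointer_end',.092),('mark_blue_c',.076),('start_top',.081),('stop_top',.081)]:
    for q in mark_of(c,t)[:1]: print(c,t,round(q['confidence'],2),np.round(q['location']),atz(c,q['location'],z).round(4))
E
```

```text
[ 0.53089369 -0.07059895  0.18606932] [-2.71992357e+00 -1.57022854e+00  1.17192585e-03] [ 0.1854699  -0.8682463   0.71080692] 4.8
side dial_top 0.82 [270. 208.] [ 0.5748 -0.0827  0.092 ]
side pointer_end 0.57 [304. 224.] [ 0.6282 -0.1421  0.092 ]
side mark_blue_c 0.39 [302. 223.] [ 0.631  -0.1233  0.076 ]
side stop_top 0.66 [274. 150.] [0.6411 0.146  0.081 ]
wrist dial_top 0.89 [305. 190.] [ 0.5702 -0.0799  0.092 ]
wrist mark_blue_c 0.67 [372. 190.] [ 0.6239 -0.1166  0.076 ]
```

View pics/p3.png

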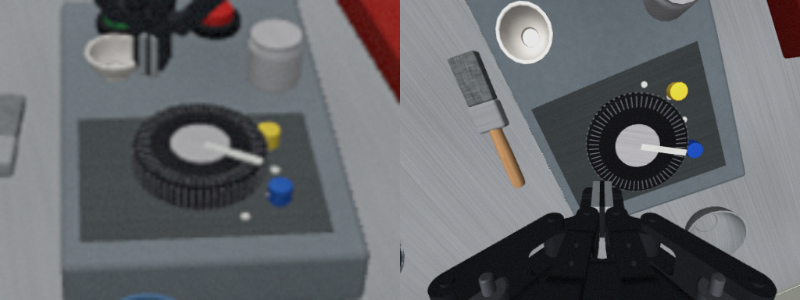

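The wrist view shows the pointer line (642,146)→(687,152) heading for the blue peg at (694,150). I'll check the angle numerically.

```bash
python3 - <<'E'
from h import *
for c in ['wrist','side']:
    k=2.56/2 if 0 else 1
    im,_=snapshot(c)
    uvc=mark_of(c,'dial_top')[0]['location'];C=atz(c,uvc,.092)
    # white pixels in annulus 30..52 mm at dial height; blue/yellow blobs by colour
    P=[];B=[];Y=[]
    for v in range(int(uvc[1])-90,min(384,int(uvc[1])+90)):
        for u in range(int(uvc[0])-110,int(uvc[0])+110):
            r,g,b=map(int,im[v,u]);p=atz(c,(u,v),.092)-C;q=np.hypot(p[0],p[1])
            if .032<q<.052 and min(r,g,b)>165 and abs(np.arctan2(p[1],p[0]))<1.3: P.append(p)
            if q<.1 and b>r+60 and b>g+40: B.append(atz(c,(u,v),.07)-C)
            if q<.1 and r>b+90 and g>b+80: Y.append(atz(c,(u,v),.07)-C)
    for n,x in zip('PBY',(P,B,Y)):
        if x: m=np.mean(x,0);print(c,n,len(x),m.round(4),np.degrees(np.arctan2(m[1],m[0])).round(1))
E
```

```text
Traceback (most recent call last):
  File "h.py", line 14, in atz
    o,d=ray(cam,uv);return o+d*(z-o[2])/d[2]
        ~~~^^^^^^^^
  File "h.py", line 10, in ray
    p,M=T(cam);x=np.array([(uv[0]-p['cx'])/p['fx'],(uv[1]-p['cy'])/p['fy']]);s=x.copy()
        ~^^^^^
  File "h.py", line 7, in T
    s=state();M=np.eye(4);M[:3,:3]=R.from_rotvec(s['tool_rot']).as_matrix();M[:3,3]=s['ee_pos']
ValueError: time passes only in moves, steps and waits
```

```bash
python3 - <<'E'
import h
from h import *
for c in ['wrist','side']:
    pm=T(c); h.T=lambda _: pm
    im,_=snapshot(c)
    uvc=mark_of(c,'dial_top')[0]['location'];C=atz(c,uvc,.092)
    P=[];B=[];Y=[]
    for v in range(int(uvc[1])-90,min(384,int(uvc[1])+90)):
        for u in range(int(uvc[0])-110,int(uvc[0])+110):
            r,g,b=map(int,im[v,u])
            if min(r,g,b)<165 and b<r+50 and r<b+80: continue
            p=atz(c,(u,v),.092)-C;q=np.hypot(p[0],p[1])
            if .032<q<.052 and min(r,g,b)>165 and abs(np.arctan2(p[1],p[0]))<1.3: P.append(p)
            if q<.1 and b>r+60 and b>g+40: B.append(atz(c,(u,v),.07)-C)
            if q<.1 and r>b+90 and g>b+80: Y.append(atz(c,(u,v),.07)-C)
    for n,x in zip('PBY',(P,B,Y)):
        if x: m=np.mean(x,0);print(c,n,len(x),m.round(4),np.degrees(np.arctan2(m[1],m[0])).round(1))
    h.T=T
print(state()['clock'])
E
```

```text
wrist P 180 [ 0.0338 -0.0248 -0.    ] -36.2
wrist B 395 [ 0.0575 -0.0438 -0.022 ] -37.3
wrist Y 477 [ 0.0676  0.0283 -0.022 ] 22.7
side P 21 [ 0.0358 -0.0219  0.    ] -31.5
side B 89 [ 0.0623 -0.0456 -0.022 ] -36.2
side Y 49 [ 0.0759  0.0291 -0.022 ] 21.0
5.6
```

The pointer is at -36° against blue at -37°, so the dial sits on the blue stop. I move above the start button.

Emit:
carry_out(
  series=[
    [0,0,0,0.83,-0.39,0,0],
    [0,0,0,1.66,-0.78,0,0],
    [0,0,0,2.5,-1.17,0,0],
    [0,0,0,3.33,-1.56,0,0],
    [0,0,0,3.33,-1.56,0.6,0],
    [0,0,0,3.33,-1.56,1.1,0],
    [0,0,0,3.33,-1.56,1.1,0],
  ],
)

```text
clock: 6.48
ee_pos: [0.5482, 0.1491, 0.1185]
tool_rot: [-2.718, -1.57, 0.008]
wrist_force: [0.2, 0.5, -0.6]
grip_width: -0.0
grasp_force: 0.0
```

```bash
python3 - <<'E'
import h
from h import *
a,_=snapshot('side');pm=T('wrist');b,_=snapshot('wrist')
save('p4.png',cv2.resize(np.hstack([cv2.resize(a[110:230,190:350],(512,384)),b]),(800,300)))
s=state();print(s['ee_pos'],s['clock'])
h.T=lambda _:pm
for q in mark_of('wrist','start_top')[:1]: print(q,atz('wrist',q['location'],.081))
E
```

```text
[0.55071157 0.14897286 0.12168653] 6.575
{'location': [260.5, 232.5], 'confidence': 0.61} [0.5501911  0.14783488 0.081     ]
```

View pics/p4.png

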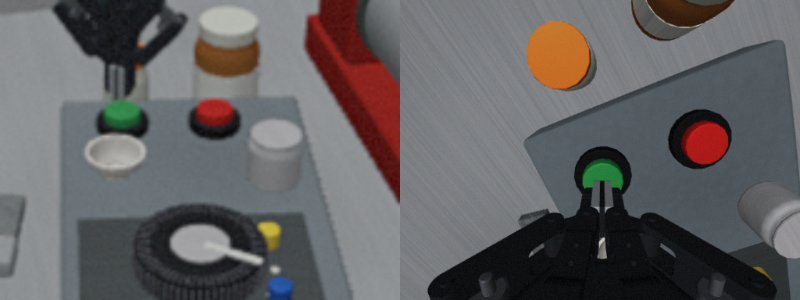

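The fingertips are centred over the green button at (603,175) in the wrist view. Now I press.

Emit:
carry_out(
  series=[
    [0,0,0,0,0,0.2,0],
    [0,0,0,0,0,0.3,0],
    [0,0,0,0,0,0.36,0],
    [0,0,0,0,0,0.4,0],
    [0,0,0,0,0,0.43,0],
    [0,0,0,0,0,0.43,0],
  ],
)

```text
clock: 7.38
ee_pos: [0.5507, 0.1489, 0.0978]
tool_rot: [2.72, 1.571, -0.0]
wrist_force: [-9.1, -2.5, 21.2]
grip_width: -0.0001
grasp_force: 10.6
```

21 N means it is on the hard stop, about 6 mm down. I release and retreat straight up.

Emit:
carry_out(
  series=[
    [0,0,0,0,0,-0.2,0],
    [0,0,0,0,0,-1.0,0],
    [0,0,0,0,0,-2.0,0],
    [0,0,0,0,0,-2.0,0],
    [0,0,0,0,0,-2.0,0],
  ],
)

```text
clock: 8.0
ee_pos: [0.5499, 0.1491, 0.2148]
tool_rot: [-2.721, -1.571, 0.0]
wrist_force: [-0.7, -0.0, 0.3]
grip_width: 0.0002
grasp_force: 0.0
```

```bash
python3 - <<'E'
from h import *
a,_=snapshot('side');b,_=snapshot('wrist')
save('p5.png',cv2.resize(np.hstack([cv2.resize(a[110:230,190:350],(512,384)),b]),(800,300)))
s=state();print(s['ee_pos'],s['clock'],s['wrist_force'])
E
```

```text
[0.5491223  0.14898824 0.21330953] 8.1 [ 0.37355825  0.69168216 -0.90602534]
```

View pics/p5.png

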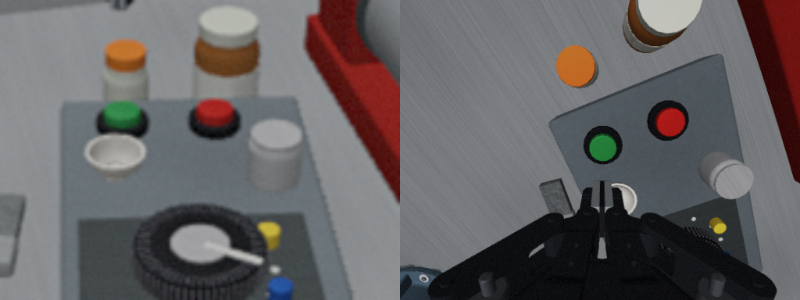

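The green button at (123,115) is out again, the dial is still on blue, and nothing else has moved.

```bash
python3 -c "from rig import *;print(sign_off())"
```

```text
the job is handed in; nothing more can be done
None
```

I turned the dial one click clockwise onto the blue marker, pressed the green start button fully and saw it spring back out, and handed the job in; the red button and the loose things weren't touched, and the judge's result wasn't shown.

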